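# Lock the bayonet lid on a sample transport canister

## Task

The vial is packed in the transport canister that stands in the bench holder; take the canister's lid from the clear tray and close it: feel the lid's three lugs into the slots of the mouth, press it down gently against the sprung seal, twist it clockwise to the stop and let the spring lift it into lock, level and released. Never force it (about 15 N is enough, 45 N would damage it), and leave the other things on the table where they are.

Things in the scene. Friction and masses are not known exactly. Their poses are not given: they have to be found in the camera images.
- lid: Round aluminium lid 79 mm across, about 0.16 kg. Origin: centre of its plug's underside, z up. Plug 44 mm across, z = 0 to 14 mm; disc z = 14 to 20 mm; black bar grip on top, 44 mm long (along x), 16 mm wide (along y), z = 20 to 46 mm. It starts upright in the tray with the bar on top, the origin 2 mm above the table.
- lid_lug (a point): Middle of the top of one of the lid's three steel lugs, 25 mm from the lid's axis in its +x direction, z = 5 mm; the others lie at +120 and -120 degrees. Lugs: z = 0 to 5 mm on the lid, 11 mm wide, reaching 29.5 mm from the axis. A rivet head on the disc's top marks each, 30.5 mm from the axis. Axes as the lid's.
- holder: Dark steel holder fixed to the table: foot 124 mm across, rubber-lined cup. It grips an upright aluminium canister 82 mm across, on its axis, against turning with up to 2 N m. Origin: on the axis, at table height, z up. The canister was set in by hand, so it is turned by up to 0.35 rad either way from the holder's axes; that turn is not measured and must be seen or felt.
- mouth (a point): Centre of the canister's mouth, 120 mm above the table; axes of the holder, not of the canister. A steel ring in the mouth (top at this height, 6 mm thick, hole 48 mm across) has three open slots 120 degrees apart, 33 degrees wide, out to 32 mm from the axis, one near the holder's +x. The lid's origin is at this height while its lugs rest on the ring.
- seal (a point): Centre of the top of the sprung seal, a black rubber ring 74 mm across, 130 mm above the table. Lugs in the slots, the lid drops to origin height 116 mm and meets it. It takes 4 N to start, 14 N at 7 mm; at its 10 mm end (origin 106 mm) it is hard. Below origin 109 mm the lugs pass under the ring and the lid turns clockwise seen from above; anticlockwise is blocked.
- lock (a point): Where the lid's origin is when locked: 113 mm above the table on the holder's axis. The clockwise turn takes about 0.2 N m and ends at a hard stop 0.87 rad past the slot's middle; from 0.77 rad on there is a pocket 3 mm deep in the ring's underside above each lug, and once the push is eased the seal lifts the lid into it; then it cannot turn back. Eased too early, it stays at 109 mm.
- tray: Clear shallow tray lying on the table, 127 x 174 x 20 mm, floor 2 mm thick, fixed. Origin: centre of its underside. The lid stands upright in it near its middle, turned any way up to 0.8 rad.
- dish: Clear petri dish, 60 mm across, 15 mm high, loose bystander. Origin: centre of its underside.
- marker: Felt marker lying flat, 133 x 16 mm, loose bystander. Origin: its middle, at the table.
- bottle: Amber screw-cap bottle, 50 mm across, 89 mm high, loose bystander. Origin: centre of its underside.
- jar: Squat screw-cap jar, 67 mm across, 66 mm high, loose bystander. Origin: centre of its underside.
- timer: White bench timer lying on its back, 66 x 66 x 19 mm, loose bystander. Origin: centre of its underside.
- gel_pack: Hard-shell cold pack lying flat, 160 x 110 x 31 mm, loose bystander. Origin: centre of its underside.
- beaker: Small plastic beaker, 56 mm across, 69 mm high, loose bystander. Origin: centre of its underside.

How it is judged (in metres and radians):
On the way:
1. the lid is pressed down level on the canister's axis, its lugs through the slots and below the bayonet ring (origin under 110 mm) (z of lid in the frame of holder below 0.11 m and horizontal distance between lid and holder below 0.004 m and angle between lid's own z axis and vertical below 0.05 rad), for 0.1 s.
At the end, for the whole second after the job is handed in: The lid sits locked on the canister: its lugs lifted into the pockets of the ring (lid origin 111.2 to 114.5 mm above the holder's origin), on the canister's axis within 4 mm, level within 0.05 rad and at rest (z of lid in the frame of holder between 0.1112 and 0.1145 m and horizontal distance between lid and holder below 0.004 m and angle between lid's own z axis and vertical below 0.05 rad and linear speed of lid below 0.01 m/s); the robot touches nothing.
It fails at once if the lid is forced: more than 45 N between the lid and the canister in its holder (contact force between lid and holder above 45 N).
It fails at once if a bystander is moved by more than 30 mm (distance of any of dish, marker, bottle, jar, timer, gel_pack, beaker from where it was at the start of the episode above 0.03 m).
It also fails if it takes over 72 s, if anything falls off the work surface, if the arm or the gripper's body presses on something with over 40 N, if the wrist force passes 120 N, or if a joint passes its speed limit or range.

## Robot

A 6-joint arm with a two-finger parallel gripper is mounted at the origin on a cart in front of the work surface, level with it; the furniture and walls round the work are solid. World frame = base frame: x ahead of the robot, y to its left, z up, the work surface at z = 0. Lengths are in m, angles in degrees, forces in N, time in s.
With the tool pointing down it reaches from about 0.35 to 0.875 m from the base axis. Payload 4.2 kg.
Tool frame: the origin (TCP) lies midway between the tips of the shut fingers; the grasp point (between the pads) lies 19 mm behind it (r.pinch_z is the distance from the TCP to the grasp point, in m); z points along the fingers, y is the line along which they close (so a half turn about z gives the same grasp; the last joint's range is limited). The gripper opens to 87 mm and grips with 3 to 60 N. Pads are 19 mm wide; open, the fingers measure 117 mm over their backs; the gripper's body (75 mm by 190 mm) begins 51 mm behind the grasp point.
Start: joints at [-56.746, 22.042, 0.453, 0, -68.411, -14.817], TCP at [0.198, -0.593, 0.184] pointing down, gripper open.
Joint ranges: [-179.83, 179.83], [-69.29, 118.12], [-61.27, 80.66], [-181.25, 117.63], [-171.15, -9.14], [-177.46, 177.46]. Speed limits (degrees/s): [159.86, 159.86, 180, 180, 180, 180].

## Interface

Orientations are given as a 3x3 rotation matrix whose columns are the frame's x, y, z axes.
In Python, from station import r, imaging, models gives the robot as it stands. The module is installed in compiled form; this text tells all that it offers.
- The arm moves only by the tool apply_moves, never from a script. Its argument "moves" is a list of rows, each a list of 2 entries, a list of its own where there are three numbers: the shift along the tool's x, y, z in m, then the turn about the tool's z in degrees. A call has 1 to 5 rows; each row shifts and turns the commanded pose from where the row before left it, along the tool's axes as they then stand; what a row does not reach is not made up. A row lasts 1/12 s, in which the tool goes at most 41.7 mm and 7.16 degrees, less where a joint would pass 70% of its speed; a pose out of reach is approached as far as the arm can. A call is refused whole if a number of a shift passes 0.0417 or a number of a turn 7.16, either way. A call with a gripper value outside its range is refused whole. "hand" is the finger opening in m, from 0 to 0.087, set as the call begins (left out, the last holds). The fingers move at their own pace and stop on an object; the grip force is fixed at half the most. Time passes only in rows, so rows that do not move let the fingers close. It gives the time, the measured TCP pose, the force, the opening and the grip force at its end, in the units of the state.
- r.sense(): the state, without advancing time (a new reading comes with each control period).
- imaging.capture(name): name is "side" or "top"; returns a dict with "frame" (400x640x3 uint8, blue, green, red), "intrinsics" (3x3 intrinsics, pixels), "eye" and "orientation" of the camera in the world. Camera axes: x right, y down, z forward; pixel columns grow to the right and rows downward; lengths in m; the calibration is good to about 2 mm. A picture is of the moment at which its call begins. There is no depth.
- r.finish_job(): hands the job in; it is judged then, once.
Trained networks look in a picture, given as the dict that the camera call returned (one of the last four; its "shot" number tells which), for a name from the list of things; names that differ only in an ending like _2 or _b are one class to them, and where a whole thing is asked for, a point or a joint stands for the part that bears it (a point fixed in the world has none). Each returns a list of dicts, best first, with "confidence" (0 to 1); they miss things now and then, are a little off and sometimes report something else, mostly with a low value. They report only what shows in the picture. A call takes as long as a camera call.
- models.cut_out(picture, target): "region" (400x640 bool, what is visible of it) and "extent" ([left, top, width, height] as shares, 0 to 1, of the picture: columns of its width, rows of its height, round what is visible of it).
- models.place_of(picture, target): "at" ([column, row] as shares, 0 to 1, of the picture: columns of its width, rows of its height: a listed point, or the origin of a listed thing).
The state is a dict: "time_s": time; "joints": joint angles; "joint_velocities": joint speeds; "effort": joint torques, N m; "tcp_pos": TCP position; "ee_rot": TCP orientation; "wrist_force": force on the tool from outside, world axes, zero at the start; "moment": the same for the moment, N m; "gripper_width": opening from 0.0 (shut) to 1.0 (fully open); "gripper_force": force on a finger pad.
Only numpy, scipy, OpenCV 4.12 (cv2) and the standard library are available. Lean on these libraries where they do the work, as an engineer would, in place of code of your own. Each camera call takes 0.05 s, during which the arm holds its last target. There are 200 camera calls.

## Working session

There is one attempt and no reset: what is moved stays moved. The work goes in short steps, Python scripts to look and compute and a tool call to move; the robot and the scene stay as the last step left them, time stands still between calls to the robot, and variables do not carry over. Pictures are saved under pics/ and viewed, at most 10 in all, crops included, and the job is handed in when it is done.

Besides the shell and the picture viewer there is one more tool, called after ">>>" in YAML: its name, and indented under it one key for each argument. apply_moves: Moves the arm, as the interface text tells. Its arguments: {"type":"object","properties":{"moves":{"type":"array"},"hand":{"type":"number"}},"required":["moves"]}

```bash
mkdir -p pics; cat > h.py <<'E'
from station import r, imaging, models
import numpy as np, cv2
def ray(c,uv):
    K=np.array(c["intrinsics"]);R=np.array(c["orientation"])
    d=R@np.linalg.solve(K,[uv[0],uv[1],1.]);return np.array(c["eye"]),d/np.linalg.norm(d)
def atz(c,uv,z):
    e,d=ray(c,uv);return e+d*(z-e[2])/d[2]
def tri(rs):
    A=0;b=0
    for e,d in rs:
        P=np.eye(3)-np.outer(d,d);A=A+P;b=b+P@e
    return np.linalg.solve(A,b)
def proj(c,p):
    q=np.array(c["intrinsics"])@(np.array(c["orientation"]).T@(np.array(p)-np.array(c["eye"])));return q[:2]/q[2]
E
python3 - <<'E'
from h import *
C={n:imaging.capture(n) for n in("side","top")}
for n,c in C.items():
    cv2.imwrite(f"pics/{n}0.png",c["frame"]); print(n,np.round(c["eye"],3),np.round(c["orientation"],2).tolist(),np.round(c["intrinsics"],0).tolist())
for t in["lid","lid_lug","holder","mouth","seal","lock","tray","jar","bottle","beaker","gel_pack","timer","dish","marker"]:
    rs=[]
    for n,c in C.items():
        for k in models.place_of(c,t)[:3]:
            uv=np.array(k["at"])*[640,400]; print(t,n,uv.round(1),round(k["confidence"],2),atz(c,uv,0).round(3))
        o=models.place_of(c,t)
        if o: rs.append(ray(c,np.array(o[0]["at"])*[640,400]))
    if len(rs)==2: print("  tri",tri(rs).round(4))
s=r.sense();print(s["time_s"],s["tcp_pos"],np.round(s["ee_rot"],3).tolist(),s["wrist_force"],r.pinch_z)
E
```

```text
side [0.025 1.092 0.839] [[-0.9, -0.25, 0.37], [-0.44, 0.5, -0.75], [-0.0, -0.83, -0.56]] [[508.0, 0.0, 322.0], [0.0, 508.0, 206.0], [0.0, 0.0, 1.0]]
top [0.364 0.077 1.259] [[-0.01, -0.99, 0.13], [-1.0, 0.02, 0.02], [-0.02, -0.13, -0.99]] [[451.0, 0.0, 328.0], [0.0, 451.0, 198.0], [0.0, 0.0, 1.0]]
lid side [372.5 194.7] 0.64 [ 0.471 -0.159  0.   ]
lid top [412.5 219.4] 0.95 [ 0.47  -0.136  0.   ]
lid top [215.  211.1] 0.68 [0.502 0.418 0.   ]
  tri [ 0.4656 -0.1345  0.0158]
lid_lug side [363.3 190.4] 0.94 [ 0.505 -0.17   0.   ]
lid_lug top [415.6 207.2] 0.73 [ 0.504 -0.146  0.   ]
lid_lug top [235.9 152.3] 0.66 [0.67  0.361 0.   ]
  tri [ 0.4993 -0.1443  0.0163]
holder side [322.6 272. ] 0.93 [0.45  0.231 0.   ]
holder top [283.3 226.6] 0.71 [0.455 0.225 0.   ]
holder top [235.4 153.2] 0.54 [0.668 0.362 0.   ]
  tri [ 0.4544  0.2247 -0.0063]
mouth side [321.9 231. ] 0.9 [0.527 0.078 0.   ]
seal side [319.9 229.9] 0.81 [0.535 0.076 0.   ]
seal top [274.4 224.9] 0.71 [0.46 0.25 0.  ]
seal top [277.6 225.2] 0.42 [0.459 0.241 0.   ]
seal top [283.2 222. ] 0.23 [0.468 0.225 0.   ]
  tri 
[... 1075 characters left out ...]
r side [341.9 231.4] 0.64 [0.477 0.055 0.   ]
timer side [365.6 196.4] 0.21 [ 0.486 -0.141  0.   ]
timer top [452.9 245.7] 0.95 [ 0.396 -0.245  0.   ]
timer top [347.9 255.8] 0.43 [0.372 0.046 0.   ]
  tri [ 0.395  -0.2446  0.0009]
dish side [344.1 231.8] 0.63 [0.47  0.054 0.   ]
dish top [346.4 219.7] 0.85 [0.472 0.048 0.   ]
  tri [ 0.4728  0.0478 -0.005 ]
marker side [374.4 239.2] 0.52 [0.383 0.048 0.   ]
marker side [402.  187.5] 0.17 [ 0.403 -0.239  0.   ]
marker top [347.8 254.7] 0.53 [0.375 0.046 0.   ]
  tri [3.79e-01 4.73e-02 2.00e-04]
2.9 [ 0.19767406 -0.59289566  0.18415052] [[-0.949, -0.316, 0.0], [-0.316, 0.949, 0.0], [-0.0, -0.0, -1.0]] [0.54347145 0.05609762 0.4628365 ] 0.0187
```

```bash
python3 - <<'E'
import cv2,numpy as np
t=cv2.imread("pics/top0.png");s=cv2.imread("pics/side0.png")
def cr(i,x,y,w,h,f): return cv2.resize(i[y:y+h,x:x+w],(w*f,h*f),interpolation=cv2.INTER_CUBIC)
# each 66x48 at 6x=396x288
a=np.hstack([cr(t,377,190,66,48,6),cr(t,245,200,66,48,6)])
b=np.hstack([cr(s,335,165,66,48,6),cr(s,290,200,66,48,6)])
cv2.imwrite("pics/crop.png",np.vstack([a,b]))
E
```

```text
(no output)
```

View pics/crop.png

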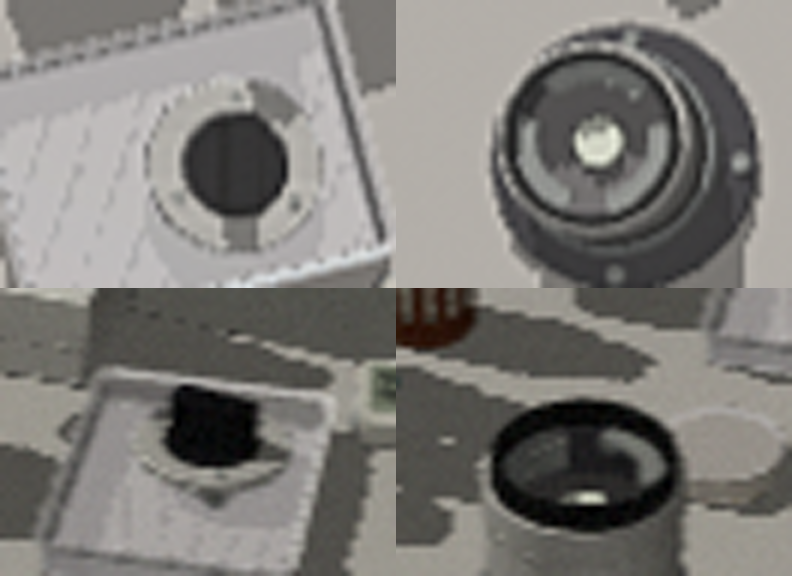

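View pics/top0.png

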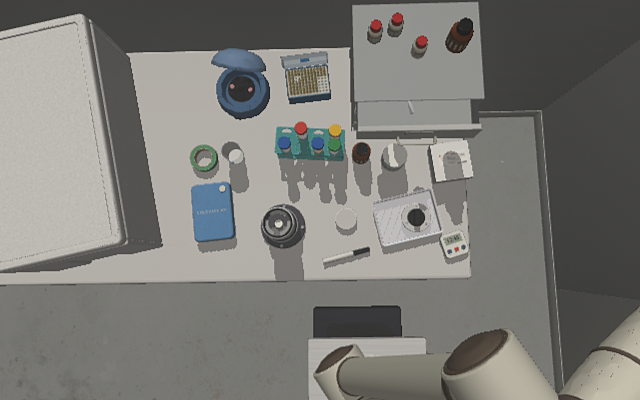

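View pics/side0.png

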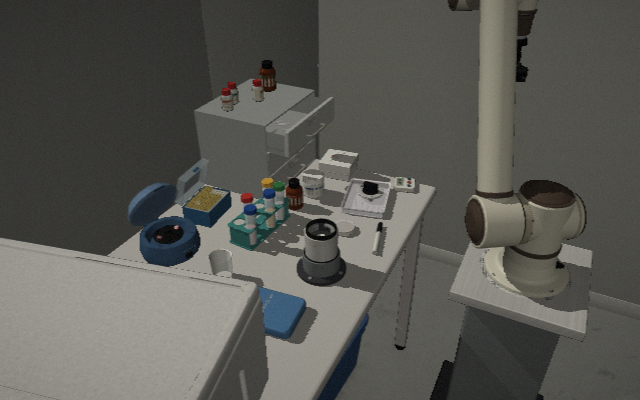

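```bash
cat >> h.py <<'E'
def rect(c,f,ctr,z,half=.05,n=300):
    g=np.linspace(half,-half,n)  # rows: +x up ; cols: +y left
    X,Y=np.meshgrid(g,g,indexing="ij")
    P=np.stack([ctr[0]+X,ctr[1]+Y,np.full_like(X,z)],-1)
    q=(P-np.array(c["eye"]))@np.array(c["orientation"])@np.array(c["intrinsics"]).T
    m=(q[...,:2]/q[...,2:]).astype(np.float32)
    return cv2.remap(f,m[...,0],m[...,1],cv2.INTER_CUBIC)
E
python3 - <<'E'
from h import *
rows=[]
for n in("top","side"):
    fs=[imaging.capture(n) for _ in range(6)];c=fs[0]
    f=np.mean([x["frame"] for x in fs],0).astype(np.uint8);np.savez(f"{n}.npz",f=f,**{k:np.array(c[k]) for k in("eye","orientation","intrinsics")})
    row=[]
    for ctr,z in(((.466,-.135),.022),((.455,.227),.12)):
        p=rect(c,f,ctr,z,n=300)
        p=cv2.convertScaleAbs(p,alpha=1.6 if z<.1 else 2.0)
        if z<.1: p=cv2.convertScaleAbs(p,alpha=.65)
        R=(39.5 if z<.1 else 32)*3
        cv2.drawMarker(p,(150,150),(0,0,255),0,12)
        for rr in ([39.5,30.5] if z<.1 else [32,24]): cv2.circle(p,(150,150),int(rr*3),(0,255,255),1)
        row.append(p)
    rows.append(np.hstack(row))
cv2.imwrite("pics/rect.png",np.vstack(rows))
E
```

```text
(no output)
```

View pics/rect.png

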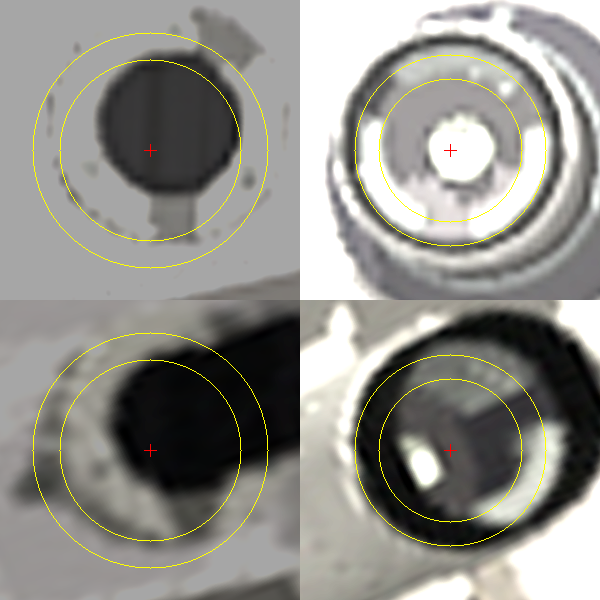

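```bash
python3 - <<'E'
from h import *
from scipy.optimize import least_squares
D={n:dict(np.load(n+".npz")) for n in("top","side")}
def radial(n,ctr,z,r0,r1,sgn):
    # strongest radial edge per angle -> robust circle centre
    c=D[n];f=c["f"];S=600;half=.06
    c0=np.array(ctr,float)
    for it in range(6):
        p=cv2.GaussianBlur(cv2.cvtColor(rect(c,f,c0,z,half,S),cv2.COLOR_BGR2GRAY).astype(np.float32),(0,0),4)
        k=(S-1)/2/half
        th=np.radians(np.arange(0,360,3));rr=np.arange(r0,r1,.0002)
        X=(S-1)/2-np.outer(np.sin(th),rr)*k; Y=(S-1)/2-np.outer(np.cos(th),rr)*k
        pr=cv2.remap(p,X.astype(np.float32),Y.astype(np.float32),1)
        g=sgn*np.gradient(pr,axis=1); i=g.argmax(1); w=g.max(1)>.5*np.median(g.max(1))
        e=np.c_[np.cos(th)*rr[i],np.sin(th)*rr[i]][w]
        s=least_squares(lambda q:np.hypot(e[:,0]-q[0],e[:,1]-q[1])-q[2],[0,0,(r0+r1)/2],loss="soft_l1",f_scale=.0005).x
        c0=c0+s[:2]
    return c0.round(4),round(s[2],4),w.sum()
for n in D:
    print(n,"seal outer z.13",radial(n,(.455,.227),.13,.032,.0405,1))
    print(n,"seal inner",radial(n,(.455,.227),.13,.027,.036,-1))
    print(n,"disc z.022",radial(n,(.473,-.140),.022,.036,.043,-1))
rows=[]
for n,z,r0,r1,ctr in(("top",.12,.02,.036,(.4555,.2275)),("side",.12,.02,.036,(.4555,.2275)),("top",.022,.02,.043,(.473,-.1405)),("side",.022,.02,.043,(.473,-.1405))):
    p=rect(D[n],D[n]["f"],ctr,z,.06,1200);k=1199/.12
    th=np.radians(np.linspace(180,-180,720));rr=np.linspace(r1,r0,120)
    X=599.5-np.outer(rr,np.sin(th))*k;Y=599.5-np.outer(rr,np.cos(th))*k
    q=cv2.remap(p,X.astype(np.float32),Y.astype(np.float32),1)
    q=cv2.createCLAHE(3,(1,1)).apply(cv2.cvtColor(q,cv2.COLOR_BGR2GRAY))
    for d in range(-180,181,30): cv2.line(q,((180-d)*2,110),((180-d)*2,119),255,1);cv2.putText(q,str(d),((180-d)*2,105),0,.35,255,1)
    rows.append(q)
cv2.imwrite("pics/polar.png",np.vstack(rows))
E
```

```text
top seal outer z.13 (array([0.4564, 0.2247]), np.float64(0.0369), np.int64(120))
top seal inner (array([0.4564, 0.2246]), np.float64(0.0324), np.int64(108))
top disc z.022 (array([ 0.4756, -0.1415]), np.float64(0.0385), np.int64(88))
side seal outer z.13 (array([0.4574, 0.2238]), np.float64(0.0381), np.int64(85))
side seal inner (array([0.4551, 0.2287]), np.float64(0.0288), np.int64(109))
side disc z.022 (array([ 0.4774, -0.1467]), np.float64(0.0402), np.int64(82))
```

View pics/polar.png

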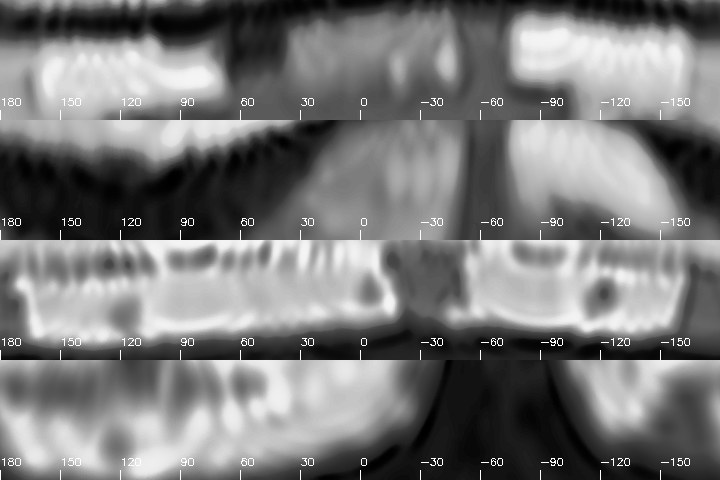

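The top view shows the lid at about (416,217) px and the canister mouth at about (279,222) px. The polar strips put the rivets at −3°, 117° and −121°, and the slots near 56°, −64° and 176°. The lid needs about +58.5° anticlockwise before it goes in.

>>> apply_moves:
  moves:
    - [[-0.027,0.0227,0],0]
    - [[-0.027,0.0227,0],0]
    - [[-0.027,0.0227,0],0]
    - [[-0.027,0.0227,0],0]
    - [[-0.027,0.0227,0],0]
  hand: 0.087

```text
time_s: 3.92
tcp_pos: [0.2904, -0.4412, 0.1842]
ee_rot: [[-0.949, -0.316, 0.0], [-0.316, 0.949, -0.0], [-0.0, -0.0, -1.0]]
wrist_force: [0.8, -0.2, 1.8]
gripper_width: 0.998
gripper_force: 0.0
```

>>> apply_moves:
  moves:
    - [[-0.027,0.0227,0],0]
    - [[-0.027,0.0227,0],0]
    - [[-0.027,0.0227,0],0]
    - [[-0.027,0.0227,0],0]
    - [[-0.027,0.0227,0],0]

```text
time_s: 4.33
tcp_pos: [0.3827, -0.2906, 0.1845]
ee_rot: [[-0.949, -0.316, 0.001], [-0.316, 0.949, -0.0], [-0.001, -0.001, -1.0]]
wrist_force: [1.0, 0.4, 0.1]
gripper_width: 1.001
gripper_force: 0.0
```

>>> apply_moves:
  moves:
    - [[-0.027,0.0227,0],0]
    - [[-0.027,0.0227,0],0]
    - [[-0.027,0.0227,0],7.1]
    - [[0,0,0],7.1]
    - [[0,0,0],7]

```text
time_s: 4.75
tcp_pos: [0.4374, -0.2021, 0.1843]
ee_rot: [[-0.999, 0.043, 0.001], [0.043, 0.999, -0.0], [-0.001, -0.0, -1.0]]
wrist_force: [-0.2, 0.8, -0.5]
gripper_width: 1.001
gripper_force: 0.0
```

>>> apply_moves:
  moves:
    - [[-0.0178,0.0308,0],0]
    - [[-0.0178,0.0308,0],0]
    - [[0,0,0.03],0]
    - [[0,0,0.03],0]
    - [[0,0,0.03],0]

```text
time_s: 5.17
tcp_pos: [0.4752, -0.1429, 0.0938]
ee_rot: [[-0.999, 0.039, 0.003], [0.039, 0.999, 0.0], [-0.003, 0.0, -1.0]]
wrist_force: [0.4, -0.4, -0.6]
gripper_width: 1.003
gripper_force: 0.0
```

```bash
python3 - <<'E'
from h import *
s=r.sense();p=s["tcp_pos"];print(p,s["joints"])
c=imaging.capture("side");f=c["frame"].copy();u=proj(c,(p[0],p[1],.046));t=imaging.capture("top")
def cr(i,u): 
    x,y=int(u[0])-40,int(u[1])-40;return cv2.resize(i[y:y+80,x:x+80],(400,400),interpolation=2)
cv2.imwrite("pics/g.png",np.hstack([cr(f,u),cr(t["frame"],proj(t,(p[0],p[1],.046)))]))
E
```

```text
[ 0.47521627 -0.14292999  0.09377277] [ 2.04216282e+00  1.47161061e+01 -2.47883812e+01 -5.71660124e-03
 -5.03493756e+01 -9.42911306e+01]
```

View pics/g.png

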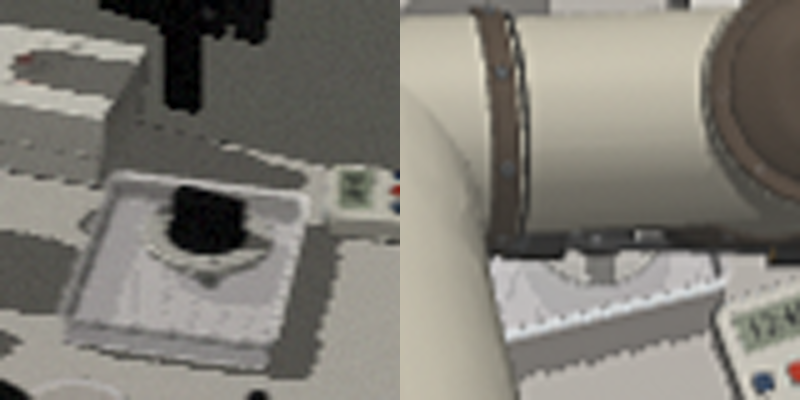

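The fingers straddle the lid from above and nothing is in the way; the grip shows at about (370,188) px in the side view. Descending to grasp.

>>> apply_moves:
  moves:
    - [[0,0,0.025],0]
    - [[0,0,0.025],0]
    - [[0,0,0.017],0]
    - [[0,0,0],0]
    - [[0,0,0],0]

```text
time_s: 5.68
tcp_pos: [0.4753, -0.144, 0.0283]
ee_rot: [[-0.999, 0.04, 0.001], [0.04, 0.999, -0.001], [-0.001, -0.001, -1.0]]
wrist_force: [0.8, -0.2, 0.7]
gripper_width: 1.004
gripper_force: 0.0
```

>>> apply_moves:
  moves:
    - [[0,0,0],0]
    - [[0,0,0],0]
    - [[0,0,0],0]
    - [[0,0,0],0]
    - [[0,0,0],0]
  hand: 0.0

```text
time_s: 6.1
tcp_pos: [0.4748, -0.1437, 0.0279]
ee_rot: [[-0.999, 0.041, 0.001], [0.041, 0.999, -0.0], [-0.001, 0.0, -1.0]]
wrist_force: [0.7, 1.0, 0.8]
gripper_width: 0.707
gripper_force: 0.0
```

>>> apply_moves:
  moves:
    - [[0,0,0],0]
    - [[0,0,0],0]
    - [[0,0,0],0]
    - [[0,0,0],0]
    - [[0,0,0],0]

```text
time_s: 6.52
tcp_pos: [0.4743, -0.1437, 0.0271]
ee_rot: [[-0.999, 0.041, -0.0], [0.041, 0.999, -0.0], [0.0, -0.0, -1.0]]
wrist_force: [0.4, 0.4, -0.3]
gripper_width: 0.327
gripper_force: 0.0
```

>>> apply_moves:
  moves:
    - [[0,0,0],0]
    - [[0,0,0],0]
    - [[0,0,0],0]
    - [[0,0,0],0]
    - [[0,0,0],0]

```text
time_s: 6.93
tcp_pos: [0.4743, -0.1437, 0.0271]
ee_rot: [[-0.999, 0.041, -0.0], [0.041, 0.999, 0.0], [0.0, 0.0, -1.0]]
wrist_force: [0.1, 0.7, -1.0]
gripper_width: 0.018
gripper_force: 0.0
```

>>> apply_moves:
  moves:
    - [[0,0,0],0]
    - [[0,0,0],0]
    - [[0,0,-0.02],0]
    - [[0,0,-0.03],0]
    - [[0,0,0],0]

```text
time_s: 7.35
tcp_pos: [0.4783, -0.1442, 0.0819]
ee_rot: [[-0.999, 0.039, 0.01], [0.039, 0.999, -0.002], [-0.01, -0.001, -1.0]]
wrist_force: [1.4, -0.1, 0.2]
gripper_width: 0.004
gripper_force: 0.0
```

```bash
python3 - <<'E'
from h import *
s=r.sense();p=s["tcp_pos"];print(p,s["joints"],s["gripper_width"])
c=imaging.capture("side");f=c["frame"].copy();t=imaging.capture("top")
u=proj(c,(p[0],p[1],.046))
for q in((p[0],p[1],.0271),p): cv2.drawMarker(f,tuple(int(v) for v in proj(c,q).round()),(0,0,255),0,4)
x,y=int(u[0])-50,int(u[1])-50
cv2.imwrite("pics/g2.png",cv2.resize(f[y:y+80,x:x+100],(800,640)[:2] if 0 else (750,600),interpolation=2))
for n,k in(("side",c),("top",t)):
    for q in ("lid","lid_lug"):
        for o in models.place_of(k,q)[:2]: uv=np.array(o["at"])*[640,400];print(n,q,uv,o["confidence"],atz(k,uv,.002).round(4))
E
```

```text
[ 0.47830018 -0.14418862  0.08193019] [  1.95743638  15.64941276 -25.59545939   0.14313314 -48.20695201
 -94.28767057] 0.004059913385464315
side lid [371.776 196.52 ] 0.9 [ 0.4677 -0.1454  0.002 ]
side lid [322.816 230.28 ] 0.52 [0.5252 0.0763 0.002 ]
side lid_lug [363.2 194. ] 0.87 [ 0.4967 -0.1471  0.002 ]
side lid_lug [322.304 226.2  ] 0.29 [0.535  0.0597 0.002 ]
top lid [414.272 219.   ] 0.7 [ 0.471  -0.1408  0.002 ]
```

View pics/g2.png

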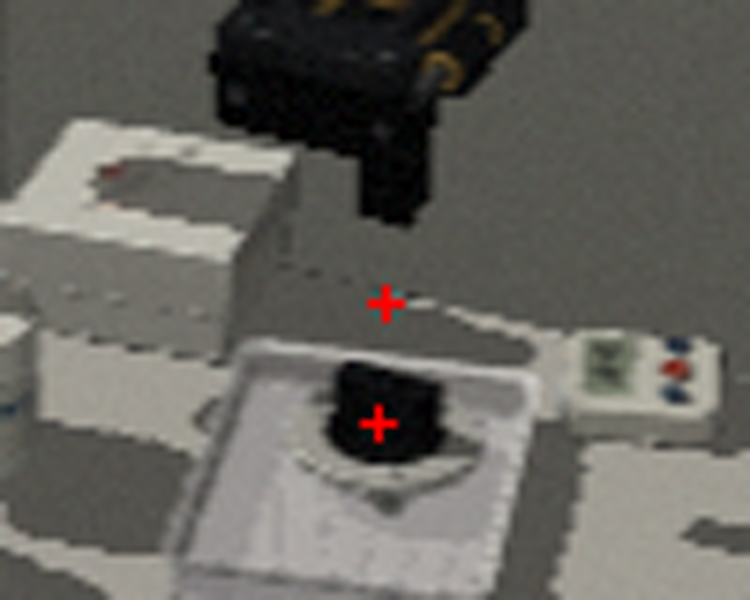

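```bash
python3 - <<'E'
from h import *
s=r.sense();p=s["tcp_pos"]
f=np.mean([imaging.capture("side")["frame"] for _ in range(5)],0);c=imaging.capture("side")
u=proj(c,(p[0],p[1],.09)).astype(int)
k=f[u[1]-45:u[1]+30,u[0]-45:u[0]+45]
k=np.clip((k-10)*2.2,0,255).astype(np.uint8)
k=cv2.resize(k,(720,600),interpolation=2)
for q in(p,np.add(p,[0,0,.07])):
    v=(proj(c,q)-u+[45,45])*8;cv2.circle(k,tuple(int(a) for a in v),4,(0,0,255),1)
cv2.imwrite("pics/g3.png",k)
E
```

```text
(no output)
```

View pics/g3.png

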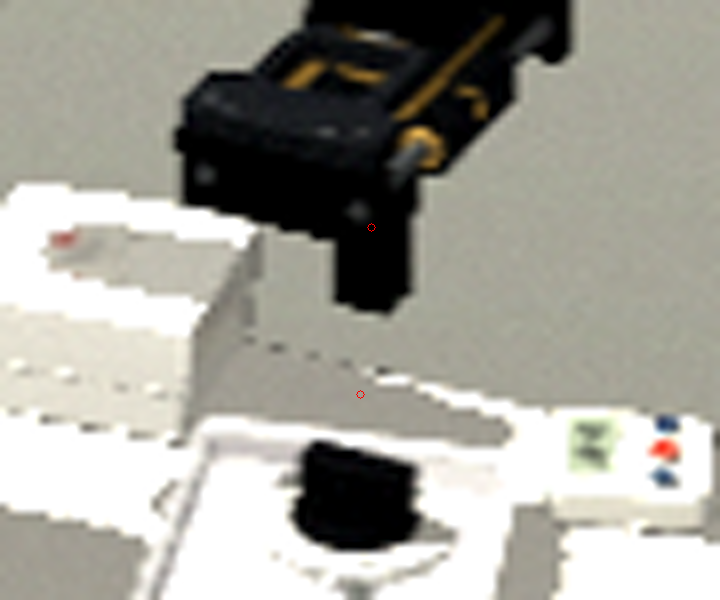

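The shut fingertips show about 11 px above where the reported TCP projects. That fits real tips roughly 39 mm higher than reported, and it would explain why they closed on air above the grip. I'll open partly and go down in small steps, watching the force.

>>> apply_moves:
  moves:
    - [[0,0,0.01],0]
    - [[0,0,0.01],0]
    - [[0,0,0.01],0]
    - [[0,0,0],0]
    - [[0,0,0],0]
  hand: 0.066

```text
time_s: 8.37
tcp_pos: [0.474, -0.1438, 0.0468]
ee_rot: [[-0.999, 0.041, -0.001], [0.041, 0.999, -0.0], [0.001, -0.0, -1.0]]
wrist_force: [0.0, 0.6, -0.0]
gripper_width: 0.297
gripper_force: 0.0
```

>>> apply_moves:
  moves:
    - [[0,0,0.005],0]
    - [[0,0,0.005],0]
    - [[0,0,0.005],0]
    - [[0,0,0.005],0]
    - [[0,0,0],0]

```text
time_s: 8.78
tcp_pos: [0.4735, -0.1436, 0.026]
ee_rot: [[-0.999, 0.041, -0.002], [0.041, 0.999, 0.0], [0.002, 0.0, -1.0]]
wrist_force: [-0.2, -0.2, 0.5]
gripper_width: 0.677
gripper_force: 0.0
```

>>> apply_moves:
  moves:
    - [[0,0,0.004],0]
    - [[0,0,0.004],0]
    - [[0,0,0.0],0]
    - [[0,0,0.0],0]
    - [[0,0,0],0]

```text
time_s: 9.2
tcp_pos: [0.4745, -0.1437, 0.0192]
ee_rot: [[-0.999, 0.041, 0.0], [0.041, 0.999, -0.0], [-0.0, -0.0, -1.0]]
wrist_force: [1.2, 0.4, -1.0]
gripper_width: 0.752
gripper_force: 0.0
```

>>> apply_moves:
  moves:
    - [[0,0,0.004],0]
    - [[0,0,0.004],0]
    - [[0,0,0.004],0]
    - [[0,0,0.0],0]
    - [[0,0,0],0]

```text
time_s: 9.62
tcp_pos: [0.474, -0.1437, 0.0067]
ee_rot: [[-0.999, 0.041, -0.001], [0.041, 0.999, -0.0], [0.001, -0.0, -1.0]]
wrist_force: [-1.0, -0.5, -0.7]
gripper_width: 0.754
gripper_force: 0.0
```

>>> apply_moves:
  moves:
    - [[0,0,0.004],0]
    - [[0,0,0.004],0]
    - [[0,0,0.003],0]
    - [[0,0,0.0],0]
    - [[0,0,0],0]

```text
time_s: 10.03
tcp_pos: [0.4741, -0.1437, -0.0042]
ee_rot: [[-0.999, 0.041, -0.001], [0.041, 0.999, -0.0], [0.001, -0.0, -1.0]]
wrist_force: [0.6, -0.5, 0.3]
gripper_width: 0.761
gripper_force: 0.0
```

```bash
python3 - <<'E'
from h import *
s=r.sense();p=s["tcp_pos"];print(p,s["wrist_force"])
f=np.mean([imaging.capture("side")["frame"] for _ in range(3)],0);c=imaging.capture("side")
u=proj(c,(.475,-.142,.05)).astype(int)
k=f[u[1]-37:u[1]+30,u[0]-40:u[0]+40]
k=np.clip((k-5)*1.8,0,255).astype(np.uint8)
cv2.imwrite("pics/g4.png",cv2.resize(k,(640,536),interpolation=2))
E
```

```text
[ 0.47412258 -0.14371553 -0.00416305] [ 0.55607788 -0.49481039  0.34213427]
```

View pics/g4.png

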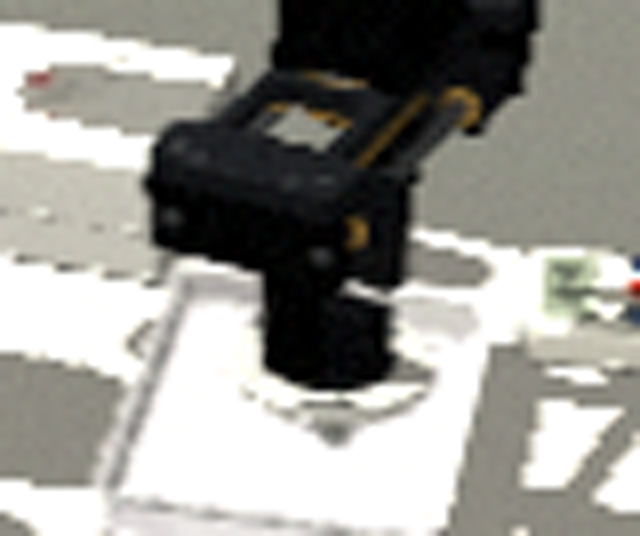

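The reported TCP is below the table with no contact, so the height offset is confirmed. I'll go a little lower and close.

>>> apply_moves:
  moves:
    - [[0,0,0.003],0]
    - [[0,0,0.003],0]
    - [[0,0,0],0]
    - [[0,0,0],0]
    - [[0,0,0],0]

```text
time_s: 10.65
tcp_pos: [0.4743, -0.1437, -0.01]
ee_rot: [[-0.999, 0.041, -0.0], [0.041, 0.999, -0.0], [0.0, -0.0, -1.0]]
wrist_force: [-0.9, 0.5, 1.0]
gripper_width: 0.757
gripper_force: 0.0
```

>>> apply_moves:
  moves:
    - [[0,0,0],0]
    - [[0,0,0],0]
    - [[0,0,0],0]
    - [[0,0,0],0]
    - [[0,0,0],0]
  hand: 0.0

```text
time_s: 11.07
tcp_pos: [0.4744, -0.1437, -0.0098]
ee_rot: [[-0.999, 0.041, 0.0], [0.041, 0.999, -0.0], [-0.0, -0.0, -1.0]]
wrist_force: [0.3, -0.2, -0.4]
gripper_width: 0.469
gripper_force: 0.0
```

>>> apply_moves:
  moves:
    - [[0,0,0],0]
    - [[0,0,0],0]
    - [[0,0,0],0]
    - [[0,0,0],0]
    - [[0,0,0],0]

```text
time_s: 11.48
tcp_pos: [0.4744, -0.1437, -0.0098]
ee_rot: [[-0.999, 0.041, 0.0], [0.041, 0.999, 0.0], [-0.0, 0.0, -1.0]]
wrist_force: [0.7, 0.1, 0.3]
gripper_width: 0.182
gripper_force: 30.0
```

>>> apply_moves:
  moves:
    - [[0,0,-0.02],0]
    - [[0,0,-0.036],0]
    - [[0,0,-0.036],0]
    - [[0,0,-0.036],0]
    - [[0,0,-0.036],0]

```text
time_s: 11.9
tcp_pos: [0.4735, -0.1436, 0.1555]
ee_rot: [[-0.999, 0.041, -0.001], [0.041, 0.999, 0.0], [0.001, 0.0, -1.0]]
wrist_force: [0.6, 0.3, -2.3]
gripper_width: 0.185
gripper_force: 30.0
```

>>> apply_moves:
  moves:
    - [[0,0.034,0],-5]
    - [[0,0.034,0],-5]
    - [[0,0.034,0],-5]
    - [[0,0.034,0],-5]
    - [[0,0.034,0],-5]

```text
time_s: 12.32
tcp_pos: [0.4513, 0.0249, 0.1539]
ee_rot: [[-0.921, -0.389, -0.0], [-0.389, 0.921, 0.0], [0.0, 0.0, -1.0]]
wrist_force: [0.5, 0.8, -1.6]
gripper_width: 0.184
gripper_force: 30.0
```

>>> apply_moves:
  moves:
    - [[-0.0125,0.0273,0],0]
    - [[-0.0125,0.0273,0],0]
    - [[-0.0125,0.0273,0],0]
    - [[-0.0125,0.0273,0],0]
    - [[-0.0125,0.0273,0],0]

```text
time_s: 12.73
tcp_pos: [0.4561, 0.1748, 0.1538]
ee_rot: [[-0.923, -0.386, -0.001], [-0.386, 0.923, -0.0], [0.001, 0.0, -1.0]]
wrist_force: [0.6, -0.1, -0.8]
gripper_width: 0.184
gripper_force: 30.0
```

>>> apply_moves:
  moves:
    - [[-0.01,0.0225,0],-6.5]
    - [[-0.01,0.0225,0],-6.5]
    - [[0,0,0],-6.5]
    - [[0,0,0],-6.5]
    - [[0,0,0],-6.8]

```text
time_s: 13.15
tcp_pos: [0.4545, 0.223, 0.1534]
ee_rot: [[-0.561, -0.828, -0.002], [-0.828, 0.561, -0.001], [0.002, 0.001, -1.0]]
wrist_force: [-0.3, -1.0, -1.3]
gripper_width: 0.181
gripper_force: 30.0
```

>>> apply_moves:
  moves:
    - [[0,0,0],0]
    - [[0,0,0],0]

```text
time_s: 13.32
tcp_pos: [0.4548, 0.2225, 0.1537]
ee_rot: [[-0.569, -0.822, -0.001], [-0.822, 0.569, -0.0], [0.001, 0.0, -1.0]]
wrist_force: [0.7, -0.5, -2.2]
gripper_width: 0.179
gripper_force: 30.0
```

```bash
python3 - <<'E'
from h import *
s=r.sense();p=s["tcp_pos"];print(p)
for n in("side","top"):
  for i in range(2):
    c=imaging.capture(n)
    for q,z in (("lid",p[2]+.0118),("lid_lug",p[2]+.0168),("lock",.113),("mouth",.12),("seal",.13),("holder",0)):
        for o in models.place_of(c,q)[:1]: uv=np.array(o["at"])*[640,400];print(n,q,uv.round(1),round(o["confidence"],2),atz(c,uv,z).round(4))
    for o in models.cut_out(c,"lid")[:1]:
        m=np.array(o["region"]);ys,xs=np.nonzero(m);print(n,"cut",o["confidence"],m.sum(),xs.min(),xs.max(),ys.min(),ys.max())
    cv2.imwrite(f"pics/h_{n}.png",c["frame"])
E
```

```text
[0.45484205 0.2224897  0.15373257]
side lid [321.8 214.8] 0.8 [0.4564 0.2216 0.1655]
side lid_lug [313.  219.6] 0.86 [0.4626 0.2541 0.1705]
side lock [321.9 230.1] 0.94 [0.4611 0.2114 0.113 ]
side mouth [321.4 229.1] 0.63 [0.4599 0.2167 0.12  ]
side seal [320.9 227.6] 0.68 [0.4575 0.2242 0.13  ]
side holder [322.7 268.7] 0.62 [0.4551 0.2195 0.    ]
side cut 0.86 489 306 340 198 219
side lid [322.7 214.3] 0.87 [0.4554 0.2189 0.1655]
side lid_lug [316.8 212.7] 0.71 [0.4675 0.2254 0.1705]
side lock [322.8 230.6] 0.79 [0.4583 0.2122 0.113 ]
side mouth [322.9 230.8] 0.87 [0.4537 0.2214 0.12  ]
side seal [321.  228.7] 0.86 [0.4553 0.2279 0.13  ]
side holder [321.7 269.1] 0.95 [0.4565 0.222  0.    ]
side cut 0.97 496 306 339 198 218
top lid [277.5 221.3] 0.7 [0.4563 0.2193 0.1655]
top lid_lug [275.9 224.4] 0.32 [0.4485 0.2225 0.1705]
top lock [277.3 224.1] 0.64 [0.4537 0.2266 0.113 ]
top mouth [277.3 222.3] 0.77 [0.4577 0.2257 0.12  ]
top seal [277. 223.] 0.71 [0.4551 0.2252 0.13  ]
top holder [283.6 225.1] 0.92 [0.4596 0.2238 0.    ]
top cut 0.42 335 335 355 208 228
top lid [274.1 218.7] 0.48 [0.4629 0.2276 0.1655]
top lid_lug [234.9 155.2] 0.18 [0.6216 0.3247 0.1705]
top lock [279.2 223.4] 0.93 [0.4554 0.2219 0.113 ]
top mouth [277.2 222.3] 0.62 [0.4577 0.2261 0.12  ]
top seal [273.8 224.7] 0.72 [0.451  0.2333 0.13  ]
top holder [283.2 224.1] 0.67 [0.4623 0.2249 0.    ]
top cut 0.63 100 280 291 221 235
```

>>> apply_moves:
  moves:
    - [[-0.0011,0,0.01],-0.4]
    - [[0,0,0.012],0]
    - [[0,0,0.01],0]
    - [[0,0,0.006],0]
    - [[0,0,0],0]

```text
time_s: 15.33
tcp_pos: [0.4548, 0.2227, 0.1141]
ee_rot: [[-0.561, -0.828, -0.003], [-0.828, 0.561, -0.003], [0.004, 0.001, -1.0]]
wrist_force: [-0.0, 0.1, -0.5]
gripper_width: 0.184
gripper_force: 30.0
```

>>> apply_moves:
  moves:
    - [[0,0,0.002],0]
    - [[0,0,0.002],0]
    - [[0,0,0],0]
    - [[0,0,0],0]

```text
time_s: 15.67
tcp_pos: [0.4561, 0.2238, 0.1124]
ee_rot: [[-0.561, -0.828, 0.001], [-0.828, 0.561, 0.0], [-0.001, -0.0, -1.0]]
wrist_force: [-0.4, -1.1, -1.3]
gripper_width: 0.183
gripper_force: 30.0
```

```bash
python3 -c "
from h import *
s=r.sense();print(s['tcp_pos'],s['wrist_force'],s['moment'])"
```

```text
[0.4560644  0.22375806 0.11244942] [-0.42470549 -1.06662769 -1.29313256] [ 0.01692881  0.06784651 -0.00930812]
```

>>> apply_moves:
  moves:
    - [[0,0,0.0015],0]
    - [[0,0,0.0015],0]
    - [[0,0,0.001],0]
    - [[0,0,0],0]
    - [[0,0,0],0]

```text
time_s: 16.08
tcp_pos: [0.4559, 0.2236, 0.1082]
ee_rot: [[-0.561, -0.828, 0.0], [-0.828, 0.561, -0.0], [-0.0, -0.0, -1.0]]
wrist_force: [-0.1, 0.2, -0.6]
gripper_width: 0.182
gripper_force: 30.0
```

>>> apply_moves:
  moves:
    - [[0,0,0.001],0]
    - [[0,0,0.001],0]
    - [[0,0,0],0]
    - [[0,0,0],0]

```text
time_s: 16.42
tcp_pos: [0.4563, 0.224, 0.1062]
ee_rot: [[-0.561, -0.828, 0.001], [-0.828, 0.561, 0.001], [-0.001, -0.0, -1.0]]
wrist_force: [0.7, 1.4, -0.8]
gripper_width: 0.178
gripper_force: 30.0
```

>>> apply_moves:
  moves:
    - [[0,0,0.001],0]
    - [[0,0,0.001],0]
    - [[0,0,0],0]
    - [[0,0,0],0]

```text
time_s: 16.75
tcp_pos: [0.4564, 0.224, 0.1044]
ee_rot: [[-0.561, -0.828, 0.001], [-0.828, 0.561, 0.001], [-0.001, -0.001, -1.0]]
wrist_force: [2.5, 1.4, 0.1]
gripper_width: 0.182
gripper_force: 30.0
```

>>> apply_moves:
  moves:
    - [[0,0,0.001],0]
    - [[0,0,0.001],0]
    - [[0,0,0],0]
    - [[0,0,0],0]

```text
time_s: 17.08
tcp_pos: [0.4565, 0.224, 0.1028]
ee_rot: [[-0.561, -0.828, 0.002], [-0.828, 0.561, 0.001], [-0.002, -0.001, -1.0]]
wrist_force: [1.3, 1.6, 4.0]
gripper_width: 0.182
gripper_force: 30.0
```

>>> apply_moves:
  moves:
    - [[0,0,0.001],0]
    - [[0,0,0.001],0]
    - [[0,0,0.001],0]
    - [[0,0,0],0]
    - [[0,0,0],0]

```text
time_s: 17.5
tcp_pos: [0.4565, 0.224, 0.1002]
ee_rot: [[-0.561, -0.828, 0.002], [-0.828, 0.561, 0.001], [-0.002, -0.001, -1.0]]
wrist_force: [1.1, 0.6, 7.2]
gripper_width: 0.184
gripper_force: 30.0
```

>>> apply_moves:
  moves:
    - [[0,0,0.001],0]
    - [[0,0,0.001],0]
    - [[0,0,0.001],0]
    - [[0,0,0],0]
    - [[0,0,0],0]

```text
time_s: 17.92
tcp_pos: [0.4565, 0.224, 0.0978]
ee_rot: [[-0.561, -0.828, 0.002], [-0.828, 0.561, 0.001], [-0.002, -0.001, -1.0]]
wrist_force: [-1.1, 1.2, 10.8]
gripper_width: 0.185
gripper_force: 30.0
```

>>> apply_moves:
  moves:
    - [[0,0,0.001],0]
    - [[0,0,0.001],0]
    - [[0,0,0],0]
    - [[0,0,0],0]
    - [[0,0,0],0]

```text
time_s: 18.33
tcp_pos: [0.4565, 0.224, 0.0963]
ee_rot: [[-0.56, -0.828, 0.002], [-0.828, 0.56, 0.001], [-0.002, -0.001, -1.0]]
wrist_force: [-1.7, 1.1, 13.0]
gripper_width: 0.182
gripper_force: 30.0
```

>>> apply_moves:
  moves:
    - [[0,0,0.0005],2]
    - [[0,0,0],2]
    - [[0,0,0],2]
    - [[0,0,0],0]
    - [[0,0,0],0]

```text
time_s: 18.75
tcp_pos: [0.457, 0.2241, 0.0961]
ee_rot: [[-0.643, -0.766, 0.003], [-0.766, 0.643, 0.001], [-0.003, -0.002, -1.0]]
wrist_force: [-0.5, 0.8, 14.7]
gripper_width: 0.18
gripper_force: 30.0
```

```bash
python3 -c "
from h import *
s=r.sense();print(s['tcp_pos'],s['wrist_force'],s['moment'],np.round(s['ee_rot'],3).tolist())"
```

```text
[0.45699914 0.22409904 0.09606222] [-0.48206068  0.80992436 14.69282864] [-0.02049337  0.45982499  0.13187377] [[-0.643, -0.766, 0.003], [-0.766, 0.643, 0.001], [-0.003, -0.002, -1.0]]
```

>>> apply_moves:
  moves:
    - [[0,0,0],3]
    - [[0,0,0],3]
    - [[0,0,0],3]
    - [[0,0,0],0]
    - [[0,0,0],0]

```text
time_s: 19.17
tcp_pos: [0.4573, 0.2242, 0.0961]
ee_rot: [[-0.755, -0.655, 0.004], [-0.655, 0.755, 0.001], [-0.004, -0.001, -1.0]]
wrist_force: [-0.8, 0.1, 13.8]
gripper_width: 0.181
gripper_force: 30.0
```

```bash
python3 -c "
from h import *
s=r.sense();print(s['tcp_pos'],s['wrist_force'],s['moment'],np.degrees(np.arctan2(s['ee_rot'][1][1],s['ee_rot'][0][1])),s['joints'][5])"
```

```text
[0.45730855 0.2242152  0.09613962] [-0.76090156  0.10284803 13.83311295] [-0.00812299  0.22257803  0.07993287] 130.94931307597275 -93.59787988039366
```

>>> apply_moves:
  moves:
    - [[0,0,0],4]
    - [[0,0,0],4]
    - [[0,0,0],4]
    - [[0,0,0],4]
    - [[0,0,0],0]

```text
time_s: 19.58
tcp_pos: [0.4575, 0.2243, 0.0962]
ee_rot: [[-0.908, -0.42, 0.004], [-0.42, 0.908, 0.001], [-0.004, -0.0, -1.0]]
wrist_force: [-0.2, 0.7, 13.6]
gripper_width: 0.181
gripper_force: 30.0
```

>>> apply_moves:
  moves:
    - [[0,0,0],4]
    - [[0,0,0],4]
    - [[0,0,0],4]
    - [[0,0,0],2]
    - [[0,0,0],0]

```text
time_s: 20.0
tcp_pos: [0.4575, 0.2244, 0.0962]
ee_rot: [[-0.982, -0.189, 0.004], [-0.189, 0.982, 0.001], [-0.004, 0.001, -1.0]]
wrist_force: [-0.0, -0.1, 13.4]
gripper_width: 0.182
gripper_force: 30.0
```

```bash
python3 -c "
from h import *
s=r.sense();print(s['tcp_pos'],s['wrist_force'],s['moment'],np.degrees(np.arctan2(s['ee_rot'][1][1],s['ee_rot'][0][1])),s['joints'][5])"
```

```text
[0.45752203 0.22436437 0.09623039] [-0.01444273 -0.07812263 13.4003108 ] [-0.04249109  0.16703971  0.11819333] 100.91078515680506 -123.64530891216681
```

>>> apply_moves:
  moves:
    - [[0,0,0],1.5]
    - [[0,0,0],1]
    - [[0,0,0],0]
    - [[0,0,0],0]

```text
time_s: 20.33
tcp_pos: [0.4575, 0.2244, 0.0962]
ee_rot: [[-0.989, -0.148, 0.004], [-0.148, 0.989, 0.001], [-0.004, 0.001, -1.0]]
wrist_force: [0.1, 0.5, 13.8]
gripper_width: 0.181
gripper_force: 30.0
```

```bash
cat > s.py <<'E'
from h import *
s=r.sense();print(s['tcp_pos'],s['wrist_force'],s['moment'],np.degrees(np.arctan2(s['ee_rot'][1][1],s['ee_rot'][0][1])))
E
python3 s.py
```

```text
[0.45751942 0.22436767 0.09621667] [ 0.05927914  0.4842274  13.77547181] [-0.02920707  0.11101841  0.18777052] 98.48369069950937
```

>>> apply_moves:
  moves:
    - [[0,0,0],1.5]
    - [[0,0,0],0]
    - [[0,0,0],0]

```text
time_s: 20.58
tcp_pos: [0.4576, 0.2246, 0.0962]
ee_rot: [[-0.993, -0.122, 0.004], [-0.122, 0.993, 0.002], [-0.004, 0.001, -1.0]]
wrist_force: [-0.7, 0.4, 12.9]
gripper_width: 0.183
gripper_force: 30.0
```

```bash
python3 s.py
```

```text
[0.45759434 0.22457557 0.09623207] [-0.68346991  0.42798702 12.87566974] [0.12794676 0.14031892 0.29803892] 96.99707165272864
```

>>> apply_moves:
  moves:
    - [[0,0,0],1.5]
    - [[0,0,0],0]
    - [[0,0,0],0]

```text
time_s: 20.83
tcp_pos: [0.4577, 0.225, 0.0962]
ee_rot: [[-0.995, -0.096, 0.005], [-0.096, 0.995, 0.002], [-0.005, 0.002, -1.0]]
wrist_force: [-0.4, 1.3, 13.0]
gripper_width: 0.18
gripper_force: 30.1
```

```bash
python3 s.py
```

```text
[0.45768343 0.22497865 0.09624819] [-0.4390978   1.29251932 12.98947144] [0.37116571 0.24294757 0.38910595] 95.51646554526536
```

The moment is rising at the predicted stop angle, so I'm easing the push.

>>> apply_moves:
  moves:
    - [[0,0,-0.001],0]
    - [[0,0,-0.001],0]
    - [[0,0,-0.001],0]
    - [[0,0,0],0]
    - [[0,0,0],0]

```text
time_s: 21.25
tcp_pos: [0.4577, 0.225, 0.0986]
ee_rot: [[-0.995, -0.096, 0.004], [-0.096, 0.995, 0.003], [-0.005, 0.002, -1.0]]
wrist_force: [1.0, 1.2, 10.3]
gripper_width: 0.182
gripper_force: 30.1
```

>>> apply_moves:
  moves:
    - [[0,0,-0.001],0]
    - [[0,0,-0.001],0]
    - [[0,0,-0.001],0]
    - [[0,0,0],0]
    - [[0,0,0],0]

```text
time_s: 21.67
tcp_pos: [0.4576, 0.225, 0.1003]
ee_rot: [[-0.995, -0.095, 0.004], [-0.095, 0.995, 0.003], [-0.004, 0.002, -1.0]]
wrist_force: [3.8, 2.7, 2.3]
gripper_width: 0.179
gripper_force: 30.1
```

```bash
python3 s.py
```

```text
[0.45756106 0.22500091 0.10033472] [3.79444928 2.71329032 2.2935727 ] [ 0.79590196 -1.150745    0.32493119] 95.45426551221179
```

>>> apply_moves:
  moves:
    - [[0,0,0],0]
    - [[0,0,0],0]
    - [[0,0,0],0]
    - [[0,0,0],0]
    - [[0,0,0],0]
  hand: 0.06

```text
time_s: 22.08
tcp_pos: [0.455, 0.2228, 0.099]
ee_rot: [[-0.996, -0.093, -0.002], [-0.093, 0.996, -0.001], [0.002, -0.001, -1.0]]
wrist_force: [-0.3, 0.0, -0.8]
gripper_width: 0.472
gripper_force: 0.0
```

>>> apply_moves:
  moves:
    - [[0,0,0],0]
    - [[0,0,-0.01],0]
    - [[0,0,-0.03],0]
    - [[0,0,-0.035],0]
    - [[0,0,-0.035],0]

```text
time_s: 22.5
tcp_pos: [0.4554, 0.2231, 0.2113]
ee_rot: [[-0.996, -0.094, -0.001], [-0.094, 0.996, -0.001], [0.001, -0.001, -1.0]]
wrist_force: [-0.1, 1.4, -0.3]
gripper_width: 0.683
gripper_force: 0.0
```

>>> apply_moves:
  moves:
    - [[0.035,-0.02,0],0]
    - [[0.035,-0.02,0],0]
    - [[0.035,-0.02,0],0]
    - [[0,-0.04,0],0]
    - [[0,-0.04,0],0]

```text
time_s: 22.92
tcp_pos: [0.3628, 0.0742, 0.211]
ee_rot: [[-0.995, -0.1, 0.002], [-0.1, 0.995, 0.002], [-0.003, 0.002, -1.0]]
wrist_force: [1.3, -0.8, -0.1]
gripper_width: 0.69
gripper_force: 0.0
```

>>> apply_moves:
  moves:
    - [[0,-0.04,0],0]
    - [[0,-0.04,0],0]
    - [[0,-0.04,0],0]
    - [[0,-0.04,0],0]
    - [[0,0,0],0]

```text
time_s: 23.33
tcp_pos: [0.3788, -0.0905, 0.2104]
ee_rot: [[-0.996, -0.084, 0.0], [-0.084, 0.996, -0.001], [-0.0, -0.001, -1.0]]
wrist_force: [1.7, -0.1, 0.3]
gripper_width: 0.691
gripper_force: 0.0
```

```bash
python3 - <<'E'
from h import *
import s
R=[]
for n in("side","top"):
    c=imaging.capture(n);R.append((n,c))
    for q,z in (("lid",.113),("lid_lug",.118)):
        for o in models.place_of(c,q)[:1]: uv=np.array(o["at"])*[640,400];print(n,q,uv.round(1),round(o["confidence"],2),atz(c,uv,z).round(4))
print(tri([ray(c,np.array(models.place_of(c,"lid")[0]["at"])*[640,400]) for n,c in R]))
def cr(c):
    u=proj(c,(.457,.225,.12)).astype(int);return cv2.resize(c["frame"][u[1]-35:u[1]+35,u[0]-25:u[0]+25],(400,560),interpolation=2)
cv2.imwrite("pics/end.png",np.hstack([cr(c) for n,c in R]))
E
```

```text
[ 0.37877453 -0.09049143  0.21041653] [ 1.6743058  -0.06349224  0.25179369] [ 0.00707045 -0.04056704 -0.0195677 ] 94.8115033543252
side lid [319.4 233.9] 0.79 [0.4598 0.2276 0.113 ]
side lid_lug [312.3 232.1] 0.6 [0.4751 0.2346 0.118 ]
top lid [276.4 219.9] 0.98 [0.4645 0.229  0.113 ]
top lid_lug [278.2 214.1] 0.74 [0.4787 0.2237 0.118 ]
[0.46223326 0.22804016 0.11298381]
```

View pics/end.png

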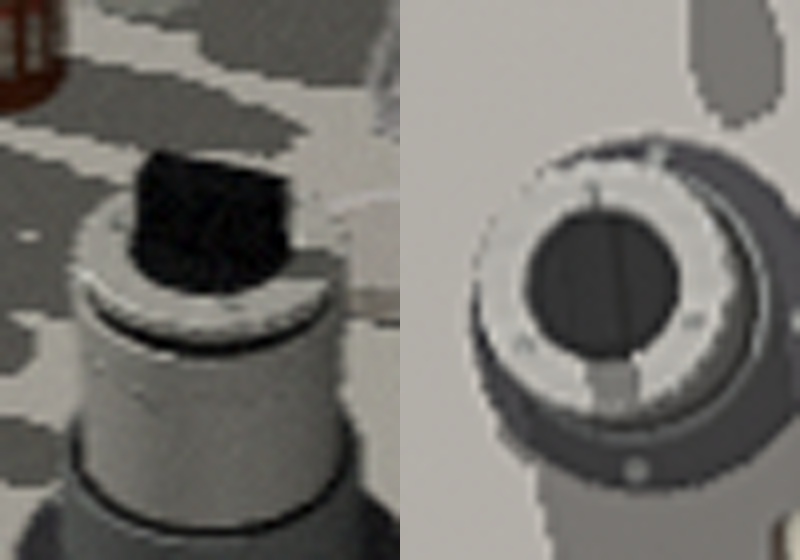

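The lid sits flat and centred on the canister at about (276,220) px in the top view. It triangulates to 113 mm, and its +x rivet is near +5°, which is the stop angle. Handing in.

```bash
python3 -c "
from station import r
print(r.finish_job())"
```

```text
the job is handed in; nothing more can be done
None
```

The lid is on the canister and was twisted clockwise to the stop; it then lifted to about 113 mm (the lock height), level and released, and the job was handed in at about 23 s with no pass/fail result returned.

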